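# Change over the eyelet machine: empty the feed tray, rock out the locating block

## Task

Change over the eyelet machine: lift the feed tray by its knob to tip all four black eyelets into the clear bin, and let the tray come back down. Then take the steel locating block by its post and work it out of its tight pocket by rocking it, foot still in the pocket, first clearly over towards the machine's column and then clearly over away from it, rather than yanking it straight up. Finish still holding the freed block upright over its pocket, about a finger's width clear of the machine's bed, leaving the hammer, the last and the punch where they lie.

Things in the scene. Friction and masses are not known exactly. Their poses are not given: they have to be found in the camera images.
- stand: Feed stand, fixed: grey base plate 230 x 134 mm; clear acrylic bin (inside 110 x 116 mm, rim 93 mm above the bench) on its +x side, tipping tray on its -x side. Origin on the bench directly below the tray's hinge; +x points from the hinge over the bin, z up.
- bin_floor (a point): Centre of the bin's inner floor, 53 mm to +x of the stand's origin and 12 mm above the bench; axes as the stand's.
- tray (a joint): Tilt of the feed tray, rad: 0 level (at rest), 1.35 fully tipped into the bin (stop). Aluminium tray about 220 g, inside 92 x 68 mm, walls 24 mm high, open at the bin end. Hinge axis along the stand's y, 105 mm above its origin; the knob goes up and over towards +x with about 3 N. Eyelets slide from about 0.5 to 0.75 rad. Let go, it sinks back to level in a second or so.
- tray_knob (a point): Centre of the tray's knob: black cylinder 20 mm in diameter, 24 mm long, axis along the stand's y, on a 10 mm stem 27 mm clear of the tray's end wall. At rest 132 mm to -x of the hinge axis and 10 mm above it (115 mm above the bench). Pinched on its two flat ends it can turn between the fingers as the tray tips.
- machine: Eyelet machine, fixed, grey. Origin on the bench below the centre of the block's pocket; z up. Bed top 50 mm above the bench, reaching 70 mm to -x and +x, 64 mm to -y and 155 mm to +y; the column stands on the +y side. The pocket is 33 mm (x) by 60 mm (y), its floor 28 mm above the bench.
- pocket_mouth (a point): Centre of the pocket's mouth, level with the bed's top (50 mm above the bench, 22 mm above the pocket's floor); axes as the machine's.
- column_top (a point): Top centre of the machine's column, 170 mm above the bench, 134 mm to +y of the pocket's centre. The upright is 70 x 40 mm; the ram head at its top reaches to 89 mm from the pocket's centre; the chrome lever beside it, with a black ball, rises to 224 mm and reaches y = 192 mm.
- block: Steel locating block, about 350 g, tight in the pocket. Origin at the centre of its underside, axes as the machine's when seated. Foot 30 mm (x) by 44 mm (y) by 34 mm high; on it a post 24 mm (x) by 14 mm (y) rising to 80 mm. It rocks about x, on the bottom edges of the foot 22 mm to -y and +y of the origin; in the pocket 1.5 mm is free on each x side, 8 mm on each y side.
- block_top (a point): Centre of the top of the post, 80 mm above the block's underside. What holds the block: a spring roller on each y side of the pocket, in a groove of the foot. A side snaps free when raised about 5 mm (about 13 N a side, 25 to 30 N for both at once), so a lean of 0.12 to 0.17 rad frees the raised side. Lowered, it snaps in again: keep it up while rocking the other way.
- eyelet1: Black eyelet, a spool-shaped ring 22 mm across and 12 mm high, 12 g; origin at the centre of its underside. One of four alike, standing in the tray at the start.
- eyelet2: Black eyelet, a spool-shaped ring 22 mm across and 12 mm high, 12 g; origin at the centre of its underside. One of four alike, standing in the tray at the start.
- eyelet3: Black eyelet, a spool-shaped ring 22 mm across and 12 mm high, 12 g; origin at the centre of its underside. One of four alike, standing in the tray at the start.
- eyelet4: Black eyelet, a spool-shaped ring 22 mm across and 12 mm high, 12 g; origin at the centre of its underside. One of four alike, standing in the tray at the start.
- hammer: Hammer with an orange handle, about 260 mm long, lying on the bench at the left; bystander.
- last: White plastic shoe last, about 260 mm long, 80 mm high, on the bench at the right; bystander.
- punch: Steel rotary hole punch, about 215 mm long, lying on the bench at the near right; bystander.
Things that resemble listed ones, but are neither listed nor needed, are in the scene too. Of the things shaped like the block, the steel one is meant.

How it is judged:
By the outcome, as a careful person would: the job done as asked, in the order asked, and still so for the second after the job is handed in, while the arm keeps its last pose, push and grip.
It also fails if it takes over 69 s, if anything falls off the work surface, if the arm or the gripper's body presses on something with over 40 N, if the wrist force passes 120 N, or if a joint passes its speed limit or range.

## Robot

A 7-joint arm with a two-finger parallel gripper is mounted at the origin on the work surface. World frame = base frame: x ahead of the robot, y to its left, z up, the work surface at z = 0. Lengths are in m, angles in rad, forces in N, time in s.
With the tool pointing down it reaches from about 0.35 to 0.9 m from the base axis. Payload 8.1 kg.
Tool frame: the origin (TCP) lies where the fingers leave the gripper's body, on its centre line; the fingertips stand 66 mm ahead of it and the grasp point (between the pads) lies 47 mm ahead of it (arm.tip_reach is the distance from the TCP to the fingertips, in m); z points along the fingers, y is the direction in which the jaws open and shut (so a half turn about z gives the same grasp; the last joint's range is limited). The gripper opens to 92 mm and grips with 3 to 60 N. Pads are 19 mm wide; open, the fingers measure 130 mm over their backs; the gripper's body (75 mm by 190 mm) begins 47 mm behind the grasp point.
Start: joints at [1.175, 0.434, 0.025, 1.573, -0.012, 1.134, -0.075], TCP at [0.18, -0.598, 0.292] pointing down, gripper open.
Joint ranges: [-2.62, 2.62], [-0.44, 2.09], [-1.27, 1.32], [0.08, 2.57], [-1.32, 4.46], [0.12, 2], [-2.74, 2.74]. Speed limits (rad/s): [2.22, 2.22, 3.01, 3.01, 3.14, 3.14, 3.14].

## Interface

Orientations are given as a rotation vector (axis times angle).
In Python, from cell import arm gives the robot as it stands.
- The arm moves only by the tool carry_out, never from a script. Its argument "plan" is a list of rows, each a list of 5 numbers: the shift along the world's x, y, z in cm, then the turn about the world's z in rad, then the finger opening in cm, from 0 to 9.18. In form: [[tx, ty, tz, spin, fingers], ...]. A call has 1 to 20 rows; each row is the pose to reach, as a shift and turn from the pose measured when the call began; what a row does not reach only later rows make up. A row lasts 1/10 s, in which the tool goes at most 50 mm and 8.59 degrees, less where a joint would pass 70% of its speed; a pose out of reach is approached as far as the arm can. A call with a gripper value outside its range is refused whole. The fingers move at their own pace and stop on an object; "squeeze" is the grip in N (left out, the last holds). Time passes only in rows, so rows that repeat a pose let the fingers close. It gives the time, the measured TCP pose, the force and the opening at its end, in the units of the state.
- arm.observe(): the state, without advancing time (a new reading comes with each control period).
- arm.get_image(name): name is "side" or "top" or "wrist"; returns (picture, depth): 400x640x3 uint8, red, green, blue; 400x640 float32, m along the optical axis (not along the pixel's ray), 0 where there is no reading.
- arm.get_calibration(name): a dict with "intrinsics" (3x3 intrinsics, pixels), "rvec" (rotation vector, rad) and "tvec" (3), from world to camera coordinates, as OpenCV has them; the wrist camera has in their place "tool_from_camera" (4x4, takes a point from camera to tool coordinates, whose origin is the TCP and whose axes are the flange's). Camera axes: x right, y down, z forward; pixel columns grow to the right and rows downward; lengths in m; the calibration is good to about 2 mm. A picture is of the moment at which its call begins: read the wrist's pose just before it. get_calibration takes no time and is no camera call.
- arm.sign_off(): hands the job in, once; it reports no verdict.
The state is a dict: "clock": time; "joints": joint angles; "dq": joint speeds; "joint_efforts": joint torques, N m; "position": TCP position; "ee_rot": TCP orientation; "force": force on the tool from outside, world axes, zero at the start; "ft_torque": the same for the moment, N m; "width": opening from 0.0 (shut) to 1.0 (fully open).
Only numpy, scipy, OpenCV 4.12 (cv2) and the standard library are available. Lean on these libraries where they do the work, as an engineer would, in place of code of your own. Each camera call takes 0.05 s, during which the arm holds its last target. There are 200 camera calls.

## Working session

There is one attempt and no reset: what is moved stays moved. The work goes in short steps, Python scripts to look and compute and a tool call to move; the robot and the scene stay as the last step left them, time stands still between calls to the robot, and variables do not carry over. Pictures are saved under pics/ and viewed, about 8 in all and at most 12, crops included, and the job is handed in when it is done.

Besides the shell and the picture viewer there is one more tool, called after ">>>" in YAML: its name, and indented under it one key for each argument. carry_out: Moves the arm, as the interface text tells. Its arguments: {"type":"object","properties":{"plan":{"type":"array"},"squeeze":{"type":"number"}},"required":["plan"]}

```bash
mkdir -p pics; ls; cat > h.py <<'E'
import numpy as np, cv2
from cell import arm
def cal(n):
    c=arm.get_calibration(n)
    if 'rvec' in c:
        R=cv2.Rodrigues(np.array(c['rvec'],float))[0]; t=np.array(c['tvec'],float).ravel()
        return np.array(c['intrinsics']),R.T,-R.T@t   # K, world_from_cam R, cam centre
    s=arm.observe(); Rt=cv2.Rodrigues(np.array(s['ee_rot'],float))[0]; T=np.array(c['tool_from_camera'])
    return np.array(c['intrinsics']),Rt@T[:3,:3],Rt@T[:3,3]+np.array(s['position'])
def pts(C,d):
    K,R,o=C; v,u=np.indices(d.shape)
    p=np.stack([(u-K[0,2])/K[0,0]*d,(v-K[1,2])/K[1,1]*d,d],-1)
    return p@R.T+o
def ray(C,u,v,z):
    K,R,o=C; r=R@np.linalg.inv(K)@np.array([u,v,1.]); return o+r*(z-o[2])/r[2]
def snap(n,tag):
    C=cal(n); im,d=arm.get_image(n); cv2.imwrite(f'pics/{tag}.png',im[...,::-1]); np.savez(f'pics/{tag}.npz',im=im,d=d,K=C[0],R=C[1],o=C[2]); return C,im,d
E
python3 - <<'E'
from h import *
for n in('top','side'):
    C,im,d=snap(n,n+'0'); print(n,C[2],C[1][:,2],C[0][0,0])
print(arm.observe())
a=cv2.imread('pics/top0.png');
E
```

```text
pics
top [ 0.43268957 -0.01272876  1.78014726] [ 0.10082075  0.01337915 -0.99481464] 469.5389861201072
side [0.47058724 0.72388553 0.96390187] [ 0.09167324 -0.6575871  -0.7477802 ] 399.4661487518095
{'clock': 0.1, 'joints': array([ 1.17540037,  0.43513416,  0.02499863,  1.57398062, -0.01163294,
        1.13399954, -0.07506585]), 'dq': array([ 0.00045282, -0.00234113, -0.0002126 , -0.00295272, -0.00140205,
       -0.00029539, -0.00017057]), 'joint_efforts': array([ 3.93894486e-03, -6.69116592e+01,  9.88373458e-01, -3.15141785e+01,
       -6.05437509e-02,  3.73883452e-02,  2.81881449e-05]), 'position': array([ 0.18024493, -0.59807414,  0.29154542]), 'ee_rot': array([-3.10667561e+00, -4.57974623e-01,  4.79026515e-04]), 'force': array([-0.00406984, -0.41211091, -0.2430083 ]), 'ft_torque': array([ 0.02850835, -0.01707698,  0.03949061]), 'width': 0.9966329262628925}
```

View pics/top0.png

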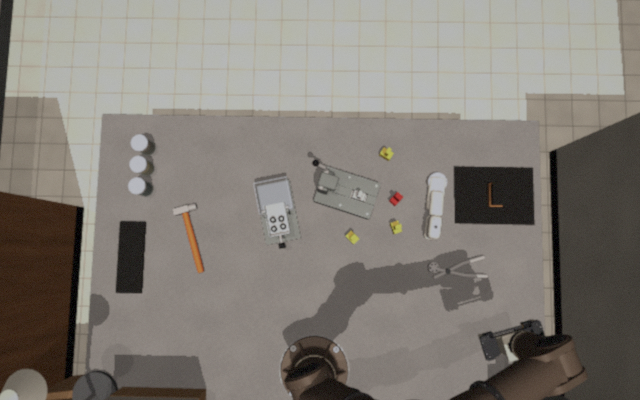

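View pics/side0.png

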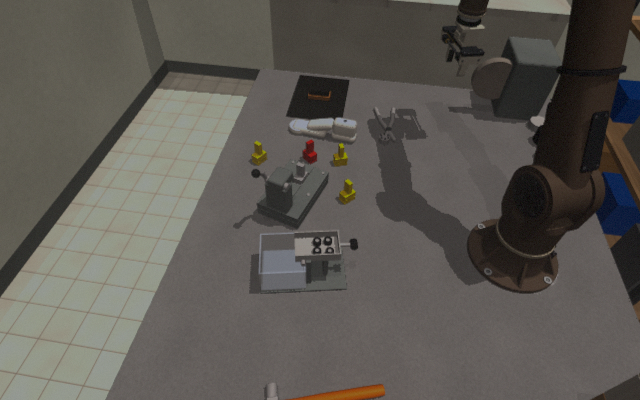

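Top view: the tray knob is at (282,245), with four eyelets in the tray at about (278,222) and the bin beyond it. The machine's column is at (327,180) and the steel block's post is at (359,194). Things that could be taken for the block are yellow ones at (386,153), (396,227) and (352,237), and a red one at (396,199). I choose the steel one in the pocket.

```bash
python3 - <<'E'
from h import *
import numpy as np
for tag,kp,box,bk in(('top0',(282,245),(300,140,390,230),(359,194)),('side0',(353,244),(240,150,340,230),(300,168))):
    f=np.load(f'pics/{tag}.npz');C=(f['K'],f['R'],f['o']);im=f['im'];P=pts(C,f['d'])
    m=np.zeros(im.shape[:2],bool);m[kp[1]-8:kp[1]+9,kp[0]-9:kp[0]+10]=1
    k=m&(im.max(2)<50)&(P[...,2]>.08)
    v,u=np.nonzero(k);print(tag,'knob n',k.sum(),'mean px',u.mean(),v.mean(),'depth mean',P[k].mean(0),P[k].min(0),P[k].max(0),'ray z.115',ray(C,u.mean(),v.mean(),.115 if 0 else .118))
    b=np.zeros_like(m);b[box[1]:box[3],box[0]:box[2]]=1
    bed=b&(abs(P[...,2]-.05)<.008)
    r=cv2.minAreaRect(P[bed][:,:2].astype(np.float32));print(' bed',bed.sum(),r, 'z',P[bed][:,2].mean())
    bl=np.zeros_like(m);bl[bk[1]-12:bk[1]+13,bk[0]-12:bk[0]+13]=1
    t=bl&(P[...,2]>.085)&(P[...,2]<.125); print(' block',t.sum(),np.median(P[t],0),P[t].max(0),P[t].min(0))
    t2=t&(P[...,2]>.1); print('  top',t2.sum(),P[t2].mean(0))
    col=b&(P[...,2]>.15)&(P[...,2]<.18); print(' col',col.sum(),cv2.minAreaRect(P[col][:,:2].astype(np.float32)))
    # tray floor/rim & stand
    st=np.zeros_like(m)
    if tag=='top0': st[175:250,250:302]=1
    else: st[225:295,255:350]=1
    for lo,hi in((.004,.02),(.085,.14)):
        s=st&(P[...,2]>lo)&(P[...,2]<hi); print(' stand',lo,s.sum(),cv2.minAreaRect(P[s][:,:2].astype(np.float32)))
a=cv2.imread('pics/top0.png')[135:260,245:410];b=cv2.imread('pics/side0.png')[130:300,240:365]
a=cv2.resize(a,None,fx=3,fy=3,interpolation=2);b=cv2.resize(b,None,fx=2.4,fy=2.4,interpolation=2)
h=max(a.shape[0],b.shape[0]);f=np.zeros((h,a.shape[1]+b.shape[1],3),np.uint8);f[:a.shape[0],:a.shape[1]]=a;f[:b.shape[0],a.shape[1]:]=b
cv2.imwrite('pics/crop1.png',f);print(f.shape)
E
```

```text
top0 knob n 20 mean px 281.9 245.1 depth mean [0.45351765 0.11967745 0.12246705] [0.44671265 0.1119459  0.11194598] [0.46112866 0.1266945  0.12930185] ray z.115 [0.45356446 0.12003257 0.118     ]
 bed 1646 ((0.7096503973007202, -0.1252712905406952), (0.2186104953289032, 0.25472956895828247), 72.88753509521484) z 0.04966101771494286
 block 29 [ 0.64161463 -0.15098291  0.10731103] [ 0.65480792 -0.14335769  0.11467324] [ 0.62908695 -0.15829187  0.08798895]
  top 25 [ 0.64187876 -0.15157218  0.10781665]
 col 312 ((0.6794303059577942, -0.03640726953744888), (0.06363145262002945, 0.0736474022269249), 72.35458374023438)
 stand 0.004 1259 ((0.580856442451477, 0.15727512538433075), (0.28249916434288025, 0.1952151507139206), 1.3198298215866089)
 stand 0.085 912 ((0.5668672323226929, 0.14795297384262085), (0.25456130504608154, 0.12419408559799194), 12.812979698181152)
side0 knob n 70 mean px 353.4142857142857 243.9142857142857 depth mean [0.45098628 0.12691511 0.12115043] [0.44104479 0.11069655 0.10957935] [0.46081358 0.13696312 0.12706576] ray z.115 [0.45090798 0.12470851 0.118     ]
 bed 1416 ((0.6468976736068726, -0.13333263993263245), (0.2851991653442383, 0.3064843416213989), 11.227364540100098) z 0.0493132701235107
 block 71 [ 0.63957921 -0.14654232  0.10239699] [ 0.65380549 -0.13947707  0.11163308] [ 0.62795503 -0.16012241  0.08522863]
  top 38 [ 0.64125023 -0.14863558  0.10676205]
 col 445 ((0.6771261692047119, -0.034013453871011734), (0.06866975128650665, 0.07402923703193665), 68.1137466430664)
 stand 0.004 2012 ((0.5900644063949585, 0.11097578704357147), (0.2671385705471039, 0.2236666977405548), 11.44628620147705)
 stand 0.085 1778 ((0.5748140811920166, 0.15212765336036682), (0.2343807965517044, 0.1278824657201767), 12.343443870544434)
(408, 795, 3)
```

View pics/crop1.png

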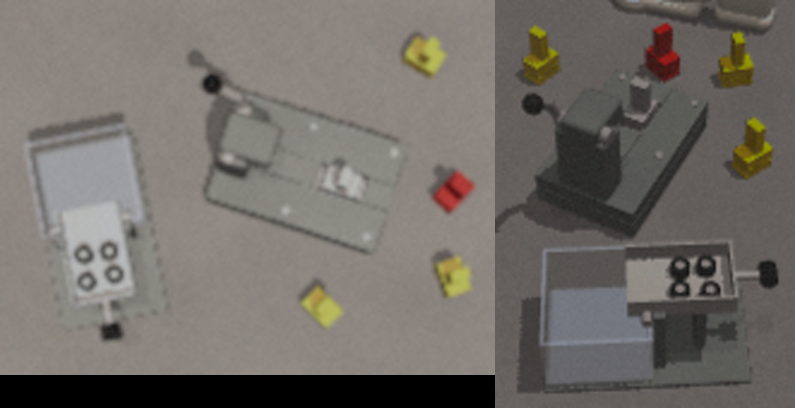

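The crop shows the steel block with its post in the machine's pocket, next to the column, so the choice holds. Yellow and red blocks stand loose around the machine. The knob is at about (0.452, 0.123) and the stand's yaw is about 0.215. The machine's yaw is about -0.31 and the block's post is at (0.641, -0.150). I'll move over the knob first.

>>> carry_out:
  plan:
    - [27.2,72.0,0,-0.08,6]
    - [27.2,72.0,0,-0.08,6]
    - [27.2,72.0,0,-0.08,6]
    - [27.2,72.0,0,-0.08,6]
    - [27.2,72.0,0,-0.08,6]
    - [27.2,72.0,0,-0.08,6]
    - [27.2,72.0,0,-0.08,6]
    - [27.2,72.0,0,-0.08,6]
    - [27.2,72.0,0,-0.08,6]
    - [27.2,72.0,0,-0.08,6]
    - [27.2,72.0,0,-0.08,6]
    - [27.2,72.0,0,-0.08,6]
    - [27.2,72.0,0,-0.08,6]
    - [27.2,72.0,0,-0.08,6]
    - [27.2,72.0,0,-0.08,6]
    - [27.2,72.0,0,-0.08,6]
    - [27.2,72.0,0,-0.08,6]
    - [27.2,72.0,0,-0.08,6]
    - [27.2,72.0,0,-0.08,6]
    - [27.2,72.0,0,-0.08,6]
  squeeze: 25

```text
clock: 2.1
position: [0.452, 0.1205, 0.2915]
ee_rot: [-3.124, -0.33, 0.001]
force: [-0.4, 0.3, 0.6]
width: 0.652
```

```bash
python3 - <<'E'
from h import *
C,im,d=snap('wrist','w1');P=pts(C,d)
print(C[2],C[1][:,2])
k=(im.max(2)<60)&(P[...,2]>.095)&(P[...,2]<.135)&(np.hypot(P[...,0]-.452,P[...,1]-.122)<.03)&(d>0)
v,u=np.nonzero(k);print(k.sum(),u.mean(),v.mean(),cv2.minAreaRect(P[k][:,:2].astype(np.float32)),P[k].mean(0),P[k][:,2].max())
t=(P[...,2]>.122)&(P[...,2]<.145)&(np.hypot(P[...,0]-.53,P[...,1]-.14)<.075)&(d>0)&(im.min(2)>70)
print('traywall',t.sum(),cv2.minAreaRect(P[t][:,:2].astype(np.float32)))
E
```

```text
[0.51696955 0.13373592 0.38329019] [-0.24366808 -0.05160504 -0.96848479]
462 321.9004329004329 192.12770562770564 ((0.454209566116333, 0.12055233120918274), (0.017631476745009422, 0.02241070568561554), 12.239550590515137) [0.45474682 0.1206695  0.12234714] 0.12551410867555052
traywall 1611 ((0.5431672930717468, 0.14028066396713257), (0.11040661484003067, 0.07428537309169769), 12.451945304870605)
```

View pics/w1.png

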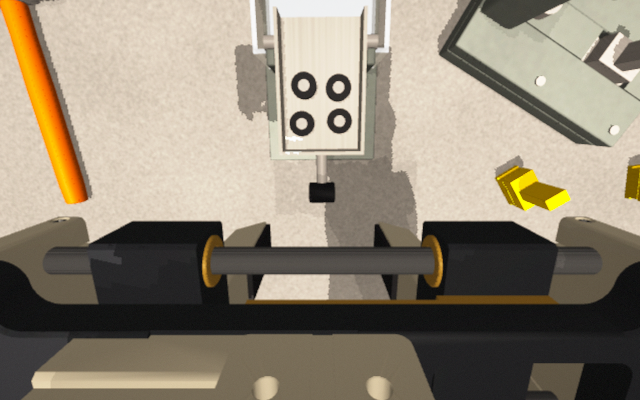

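The wrist view shows the black knob at (322,192), directly ahead of the open jaws, and four eyelets in the tray at about (304,85), (338,88), (301,124) and (339,121). The measured knob is at (0.4535, 0.1206), and its top at z 0.125 and yaw of 12.3° agree with the description. Next I lower and pinch.

>>> carry_out:
  plan:
    - [0.1,0,-4,0,6]
    - [0.1,0,-8,0,6]
    - [0.1,0,-11,0,6]
    - [0.1,0,-12.6,0,6]
    - [0.1,0,-12.6,0,6]
    - [0.1,0,-12.6,0,1.5]
    - [0.1,0,-12.6,0,1.5]
    - [0.1,0,-12.6,0,1.5]
    - [0.1,0,-12.6,0,1.5]
    - [0.1,0,-12.6,0,1.5]
    - [0.1,0,-12.6,0,1.5]
  squeeze: 15

```text
clock: 3.25
position: [0.4532, 0.1213, 0.166]
ee_rot: [-3.123, -0.331, -0.001]
force: [-1.4, 1.7, 3.7]
width: 0.258
```

```bash
python3 - <<'E'
import numpy as np
for th in np.arange(0.1,1.31,.1):
    x=-132*np.cos(th)+10*np.sin(th)+132; z=132*np.sin(th)+10*np.cos(th)-10
    print(round(th,2),np.round([x*.0977,x*.0213,z*.1],1))
E
```

```text
0.1 [0.2 0.  1.3]
0.2 [0.5 0.1 2.6]
0.3 [0.9 0.2 3.9]
0.4 [1.4 0.3 5.1]
0.5 [2.  0.4 6.2]
0.6 [2.8 0.6 7.3]
0.7 [3.7 0.8 8.3]
0.8 [4.6 1.  9.2]
0.9 [ 5.6  1.2 10. ]
1.0 [ 6.8  1.5 10.6]
1.1 [ 7.9  1.7 11.2]
1.2 [ 9.1  2.  11.7]
1.3 [10.4  2.3 12. ]
```

>>> carry_out:
  plan:
    - [0.1,0,0.7,0,1.5]
    - [0.2,0,1.3,0,1.5]
    - [0.5,0.1,2.6,0,1.5]
    - [0.9,0.2,3.9,0,1.5]
    - [1.4,0.3,5.1,0,1.5]
    - [2.0,0.4,6.2,0,1.5]
    - [2.4,0.5,6.8,0,1.5]
    - [2.8,0.6,7.3,0,1.5]
    - [3.2,0.7,7.8,0,1.5]
    - [3.7,0.8,8.3,0,1.5]
    - [4.1,0.9,8.8,0,1.5]
    - [4.6,1.0,9.2,0,1.5]
    - [5.6,1.2,10.0,0,1.5]
    - [6.8,1.5,10.6,0,1.5]
    - [7.9,1.7,11.2,0,1.5]
    - [9.1,2.0,11.7,0,1.5]
    - [9.1,2.0,11.7,0,1.5]
    - [9.1,2.0,11.7,0,1.5]
    - [9.1,2.0,11.7,0,1.5]
    - [9.1,2.0,11.7,0,1.5]

```text
clock: 5.25
position: [0.544, 0.1414, 0.2831]
ee_rot: [-3.123, -0.331, -0.002]
force: [-0.8, 3.9, -0.2]
width: 0.257
```

```bash
python3 - <<'E'
from h import *
a=snap('top','t2')[1];b=snap('side','s2')[1]
a=cv2.resize(a[160:260,240:320],None,fx=4,fy=4);b=cv2.resize(b[170:300,240:365],None,fx=3.6,fy=3.6)
h=max(a.shape[0],b.shape[0]);f=np.zeros((h,a.shape[1]+b.shape[1],3),np.uint8);f[:a.shape[0],:a.shape[1]]=a;f[:b.shape[0],a.shape[1]:]=b
cv2.imwrite('pics/crop2.png',f[...,::-1])
E
```

```text
(no output)
```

View pics/crop2.png

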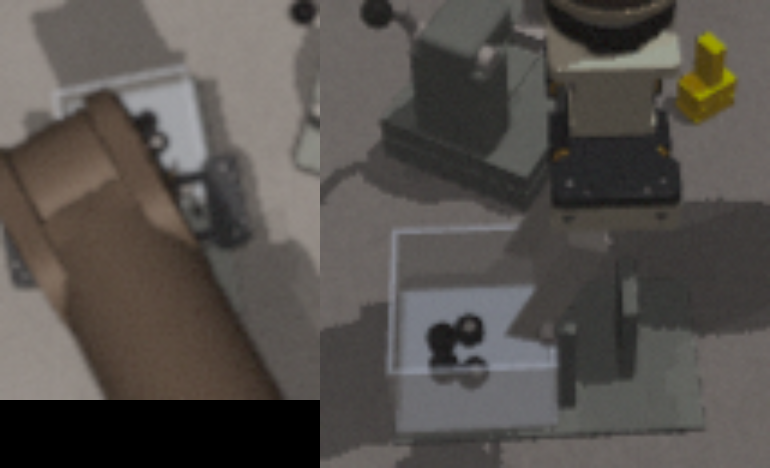

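The side crop shows the tray tipped and four eyelets in the bin at about (441,337), (469,330), (444,365) and (473,372). I'll bring the tray back down the same arc, let go and rise.

>>> carry_out:
  plan:
    - [-1.2,-0.3,-0.5,0,1.5]
    - [-2.3,-0.5,-1.1,0,1.5]
    - [-3.5,-0.8,-1.7,0,1.5]
    - [-4.5,-1.0,-2.5,0,1.5]
    - [-5.4,-1.2,-3.4,0,1.5]
    - [-6.3,-1.4,-4.4,0,1.5]
    - [-7.1,-1.6,-5.5,0,1.5]
    - [-7.7,-1.7,-6.6,0,1.5]
    - [-8.2,-1.8,-7.8,0,1.5]
    - [-8.6,-1.9,-9.1,0,1.5]
    - [-8.9,-2.0,-10.4,0,1.5]
    - [-9.1,-2.0,-11.6,0,1.5]
    - [-9.1,-2.0,-11.6,0,1.5]
    - [-9.1,-2.0,-11.6,0,6]
    - [-9.1,-2.0,-11.6,0,6]
    - [-9.1,-2.0,-11.6,0,6]
    - [-9.1,-2.0,-11.6,0,6]
    - [-9.1,-2.0,-8,0,6]
    - [-9.1,-2.0,-3,0,6]
    - [-9.1,-2.0,1,0,6]

```text
clock: 7.35
position: [0.4529, 0.1215, 0.2953]
ee_rot: [-3.122, -0.332, -0.002]
force: [1.5, 0.0, -0.5]
width: 0.654
```

>>> carry_out:
  plan:
    - [0,-4,4,0.15,6]
    - [3,-8,4,0.3,6]
    - [6,-12,4,0.45,6]
    - [9,-16,4,0.6,6]
    - [13,-20,4,0.75,6]
    - [16,-24,4,0.9,6]
    - [18.8,-27.1,4,1.05,6]
    - [18.8,-27.1,4,1.05,6]
    - [18.8,-27.1,4,1.05,6]
    - [18.8,-27.1,4,1.05,6]
    - [18.8,-27.1,4,1.05,6]
    - [18.8,-27.1,4,1.05,6]

```text
clock: 8.55
position: [0.6404, -0.148, 0.336]
ee_rot: [-2.534, -1.854, -0.0]
force: [-0.1, 1.3, -1.2]
width: 0.655
```

```bash
python3 - <<'E'
from h import *
C,im,d=snap('wrist','w3');P=pts(C,d);s=arm.observe()
print(s['position'],s['ee_rot'],s['joints'],C[2])
near=(np.hypot(P[...,0]-.641,P[...,1]+.15)<.035)&(d>0)
t=near&(P[...,2]>.101)&(P[...,2]<.118)
v,u=np.nonzero(t);print('top',t.sum(),u.mean(),v.mean(),cv2.minAreaRect(P[t][:,:2].astype(np.float32)),P[t].mean(0),np.median(P[t][:,2]))
f=near&(P[...,2]>.057)&(P[...,2]<.068);print('foot',f.sum(),cv2.minAreaRect(P[f][:,:2].astype(np.float32)))
# tray/eyelets from top + level knob
C2,i2,d2=snap('top','t3');P2=pts(C2,d2);k=(i2.max(2)<55)&(np.hypot(P2[...,0]-.4535,P2[...,1]-.1206)<.02)
print('knob',k.sum(),P2[k].mean(0))
i3=snap('side','s3')[1]
a=cv2.resize(i2[165:255,245:310],None,fx=5,fy=5);b=cv2.resize(i3[225:300,250:365],None,fx=4,fy=4)
g=np.zeros((max(a.shape[0],b.shape[0]),a.shape[1]+b.shape[1]-0,3),np.uint8);g[:a.shape[0],:a.shape[1]]=a;g[:b.shape[0],a.shape[1]:]=b
cv2.imwrite('pics/crop3.png',g[...,::-1])
E
```

```text
[ 0.64049006 -0.14827267  0.33594697] [-2.53432502e+00 -1.85370193e+00 -4.66268089e-04] [ 0.50560792  0.52837519 -0.58137506  1.38337338  0.28857456  1.31562665
 -0.39335584] [ 0.66021741 -0.08514451  0.42786418]
top 279 326.57347670250897 185.08243727598565 ((0.6437382698059082, -0.15352210402488708), (0.013267243281006813, 0.02396441623568535), 72.87141418457031) [ 0.64391506 -0.15314586  0.10676165] 0.10706116111349118
foot 399 ((0.6436777114868164, -0.1534794270992279), (0.043403059244155884, 0.028566036373376846), 72.75940704345703)
knob 20 [0.45331382 0.12012567 0.12336362]
```

View pics/w3.png

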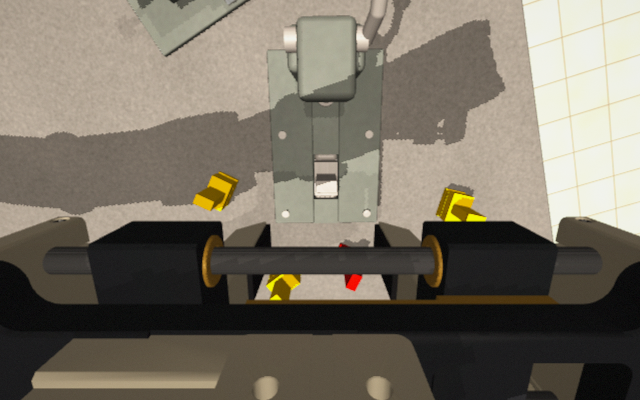

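View pics/crop3.png

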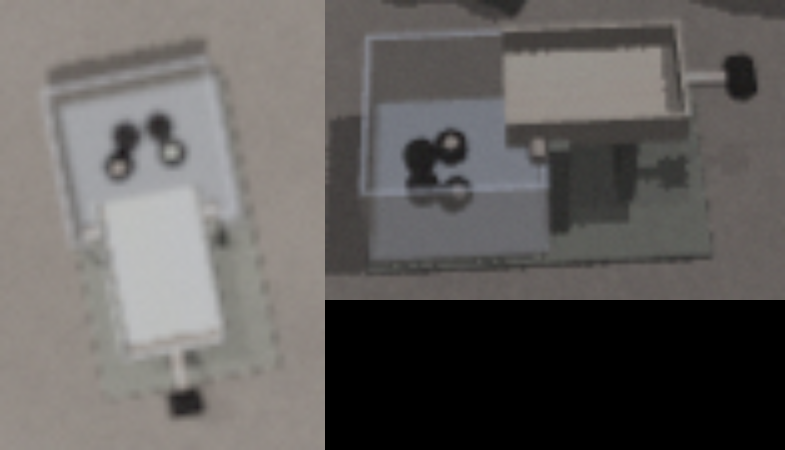

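The top and side crops show the tray level and empty with its knob at rest, and four eyelets in the bin at about (126,133), (158,125), (118,165) and (172,151). In the wrist view the steel post is at (326,185) in the pocket. It measures 24 x 13 mm with its top at z 0.107, and the foot measures 43 x 29 mm, so both fit. The centre is (0.6437, -0.1535) and the yaw is -0.30. I'll grip the post on its x faces, where it can turn.

>>> carry_out:
  plan:
    - [0.3,-0.5,-5,0,6]
    - [0.3,-0.5,-10,0,6]
    - [0.3,-0.5,-14,0,6]
    - [0.3,-0.5,-17,0,6]
    - [0.3,-0.5,-19,0,6]
    - [0.3,-0.5,-19.7,0,6]
    - [0.3,-0.5,-19.7,0,6]
    - [0.3,-0.5,-19.7,0,1.8]
    - [0.3,-0.5,-19.7,0,1.8]
    - [0.3,-0.5,-19.7,0,1.8]
    - [0.3,-0.5,-19.7,0,1.8]
    - [0.3,-0.5,-19.7,0,1.8]
    - [0.3,-0.5,-19.7,0,1.8]
  squeeze: 30

```text
clock: 10.0
position: [0.6437, -0.1539, 0.1391]
ee_rot: [-2.535, -1.853, -0.001]
force: [-1.1, -0.5, 2.8]
width: 0.26
```

```bash
python3 - <<'E'
import numpy as np
# P shift from seated, machine +y=(.296,.955) world
for th,e in [(.06,0),(.12,0),(.18,0),(.25,0)]:
    y=-22*np.cos(th)+64*np.sin(th)+22; z=22*np.sin(th)+64*np.cos(th)-64
    print('A',th,np.round([y*.0296,y*.0955,z*.1],2),y)
for th in [.25,.15,.05,-.05,-.15,-.25]:   # -y edge kept at z=e, centre of foot kept at bottom-mid y ~ shifting
    e=9 if th<.2 else 10.9
    c=e-22*np.sin(-0) ; cz=e-22*np.sin(th); y=64*np.sin(th); z=cz+64*np.cos(th)-64
    print('B',th,np.round([y*.0296,y*.0955,z*.1],2),y,cz)
E
```

```text
A 0.06 [0.11 0.37 0.12] 3.8772845361099613
A 0.12 [0.23 0.75 0.22] 7.819791277705782
A 0.18 [0.35 1.13 0.29] 11.813331457914076
A 0.25 [0.49 1.58 0.35] 16.51778011465528
B 0.25 [0.47 1.51 0.35] 15.833853392289468 5.457112896400496
B 0.15 [0.28 0.91 0.5 ] 9.56404047831035 5.712361085580817
B 0.05 [0.09 0.31 0.78] 3.198666833323413 7.900458276045077
B -0.05 [-0.09 -0.31  1.  ] -3.198666833323413 10.099541723954923
B -0.15 [-0.28 -0.91  1.16] -9.56404047831035 12.287638914419183
B -0.25 [-0.47 -1.51  1.25] -15.833853392289468 14.442887103599505
```

>>> carry_out:
  plan:
    - [0.06,0.19,0.06,0,1.8]
    - [0.11,0.37,0.12,0,1.8]
    - [0.17,0.56,0.17,0,1.8]
    - [0.23,0.75,0.22,0,1.8]
    - [0.29,0.94,0.26,0,1.8]
    - [0.35,1.13,0.29,0,1.8]
    - [0.42,1.36,0.32,0,1.8]
    - [0.49,1.58,0.35,0,1.8]
    - [0.49,1.58,0.35,0,1.8]
    - [0.49,1.58,0.35,0,1.8]

```text
clock: 11.0
position: [0.6475, -0.1411, 0.142]
ee_rot: [2.538, 1.851, -0.006]
force: [-2.6, -7.8, -1.9]
width: 0.262
```

```bash
python3 - <<'E'
from h import *
s=arm.observe();print(s['force'],s['ft_torque'])
C,im,d=snap('wrist','w4');P=pts(C,d)
yv=np.array([.296,.955,0]);xv=np.array([.955,-.296,0]);o=np.array([.6437,-.1535,.028])
L=np.stack([(P-o)@xv,(P-o)@yv,P[...,2]-.028],-1)*1000
m=(abs(L[...,0])<18)&(abs(L[...,1])<55)&(L[...,2]<105)&(L[...,2]>24)&(d>0)
for u in range(-44,52,4):
    q=m&(abs(L[...,1]-u)<2)&(abs(L[...,0])<9)
    if q.sum()>5: print(u,q.sum(),np.round(np.percentile(L[q][:,2],[10,50,90]),1))
b=snap('side','s4')[1]
a=cv2.resize(im[100:250,240:400],None,fx=2.5,fy=2.5);b=cv2.resize(b[140:220,250:340],None,fx=4.4,fy=4.4)
g=np.zeros((max(a.shape[0],b.shape[0]),a.shape[1]+b.shape[1],3),np.uint8);g[:a.shape[0],:a.shape[1]]=a;g[:b.shape[0],a.shape[1]:]=b
cv2.imwrite('pics/crop4.png',g[...,::-1])
E
```

```text
[-2.55755854 -7.78691587 -1.93223076] [-1.99213349  0.56554685  0.09824321]
8 228 [81.8 82.5 83.1]
12 169 [34.6 36.4 42.4]
16 569 [34.3 52.3 67. ]
20 222 [33.2 34.2 70.6]
24 194 [32.1 33.2 34.1]
28 108 [25.8 32.  33.4]
```

View pics/crop4.png

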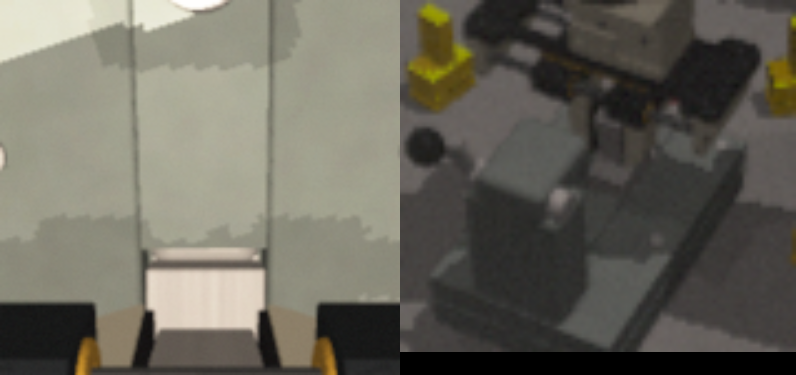

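The wrist crop shows the post leaning towards the column, with its +y face and the foot's top visible. Next I fit the lean from the depth of those faces.

```bash
cat >> h.py <<'E'
def lean(tag):
    f=np.load(f'pics/{tag}.npz');P=pts((f['K'],f['R'],f['o']),f['d'])
    yv=np.array([.296,.955,0]);xv=np.array([.955,-.296,0]);o=np.array([.6437,-.1535,.028])
    L=np.stack([(P-o)@xv,(P-o)@yv,P[...,2]-.028],-1)*1000
    m=(abs(L[...,0])<9)&(abs(L[...,1])<45)&(f['d']>0); y,z=L[...,1],L[...,2]
    if f['d'].shape: 
        v,u=np.nonzero(m&(z>26)&(z<100)); q=L[m&(z>26)&(z<100)]
    hi=q[:,2].max(); top=q[q[:,2]>hi-4]; print('post top',top.mean(0).round(1),'ymax',top[:,1].max().round(1),len(top))
    # foot top: rows beyond the face
    ymx=q[:,1].max(); print('foot ymax',ymx.round(1),'zrange',q[:,2].min().round(1))
    face=q[(q[:,2]<hi-10)&(q[:,2]>hi-38)]
    if len(face)>20: p=np.polyfit(face[:,2],face[:,1],1); print('face lean',p[0].round(3),'y at z50',np.polyval(p,50).round(1),len(face))
    ft=q[(q[:,2]<hi-44)&(q[:,2]>hi-56)]
    if len(ft)>20: p=np.polyfit(ft[:,1],ft[:,2],1); print('foot slope lean',-p[0].round(3),len(ft),'y',ft[:,1].min().round(1),ft[:,1].max().round(1))
E
python3 -c "
from h import *
lean('w3');lean('w4')"
```

```text
post top [ 0.  -0.  79.1] ymax 6.4 192
foot ymax 21.7 zrange 30.7
face lean -0.001 y at z50 6.5 63
foot slope lean 0.001 229 y -21.7 21.7
post top [-0.1  7.9 82.5] ymax 9.8 228
foot ymax 27.2 zrange 27.8
face lean 0.161 y at z50 14.8 401
foot slope lean 0.259 770 y 12.0 27.2
```

>>> carry_out:
  plan:
    - [0.1,0.33,0.05,0,1.8]
    - [0.16,0.5,0.07,0,1.8]
    - [0.2,0.65,0.1,0,1.8]
    - [0.24,0.78,0.12,0,1.8]
    - [0.24,0.78,0.12,0,1.8]
    - [0.24,0.78,0.12,0,1.8]

```text
clock: 11.7
position: [0.6489, -0.1368, 0.1425]
ee_rot: [2.539, 1.847, -0.013]
force: [-1.7, -8.7, -1.2]
width: 0.258
```

```bash
python3 -c "
from h import *
snap('wrist','w5');lean('w5')"
```

```text
post top [-0.  12.3 83.1] ymax 13.9 227
foot ymax 29.2 zrange 26.0
face lean 0.219 y at z50 17.4 310
foot slope lean 0.278 742 y 13.9 29.2
```

>>> carry_out:
  plan:
    - [0,0,0.15,0,1.8]
    - [0,0,0.3,0,1.8]
    - [-0.06,-0.19,0.35,0,1.8]
    - [-0.12,-0.38,0.4,0,1.8]
    - [-0.18,-0.57,0.45,0,1.8]
    - [-0.24,-0.76,0.5,0,1.8]
    - [-0.3,-0.96,0.55,0,1.8]
    - [-0.36,-1.15,0.6,0,1.8]
    - [-0.36,-1.15,0.6,0,1.8]

```text
clock: 12.65
position: [0.6468, -0.1469, 0.1509]
ee_rot: [2.537, 1.847, -0.007]
force: [0.8, 4.7, 7.4]
width: 0.257
```

```bash
python3 -c "
from h import *
snap('wrist','w6');lean('w6')"
```

```text
post top [ 0.1  2.2 91.6] ymax 4.2 228
foot ymax 19.3 zrange 29.4
face lean 0.211 y at z50 5.8 320
foot slope lean 0.3 744 y 4.4 19.3
```

Both sides are now lifted and the foot is about 13 mm up, still in the pocket. I'll lean the block away from the column at this height.

>>> carry_out:
  plan:
    - [-0.09,-0.29,0,0,1.8]
    - [-0.18,-0.57,0,0,1.8]
    - [-0.27,-0.86,0,0,1.8]
    - [-0.36,-1.15,0,0,1.8]
    - [-0.44,-1.43,0,0,1.8]
    - [-0.53,-1.72,0,0,1.8]
    - [-0.62,-2.0,0,0,1.8]
    - [-0.71,-2.3,0,0,1.8]
    - [-0.8,-2.58,0,0,1.8]
    - [-0.8,-2.58,0,0,1.8]

```text
clock: 13.7
position: [0.6406, -0.1674, 0.1546]
ee_rot: [2.534, 1.853, 0.004]
force: [-4.6, 14.7, 22.6]
width: 0.254
```

```bash
python3 -c "
from h import *
C,im,d=snap('wrist','w7');lean('w7')
b=snap('side','s7')[1]
a=cv2.resize(im[100:250,240:400],None,fx=2.5,fy=2.5);b=cv2.resize(b[140:220,250:340],None,fx=4.4,fy=4.4)
g=np.zeros((max(a.shape[0],b.shape[0]),a.shape[1]+b.shape[1],3),np.uint8);g[:a.shape[0],:a.shape[1]]=a;g[:b.shape[0],a.shape[1]:]=b
cv2.imwrite('pics/crop7.png',g[...,::-1])"
```

```text
post top [ -0.3 -18.4  96.4] ymax -16.3 219
foot ymax 12.5 zrange 26.1
face lean -0.061 y at z50 -3.5 760
foot slope lean 0.165 893 y -4.3 12.4
```

View pics/crop7.png

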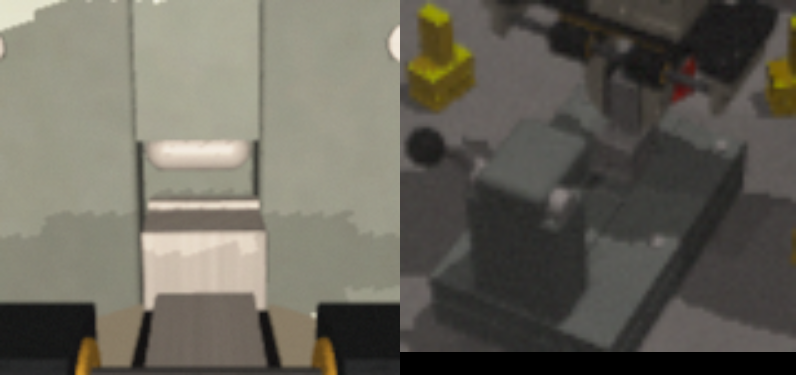

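The crop shows the chrome +y roller exposed at (195,153), so that side is clear. The post is nearly upright, and the contact force is pushing up. I'll print a profile of the block to get its exact pose.

```bash
cat >> h.py <<'E'
def prof(tag,c=(318,322),r=range(150,226,2)):
    f=np.load(f'pics/{tag}.npz');P=pts((f['K'],f['R'],f['o']),f['d'])
    yv=np.array([.296,.955,0]);o=np.array([.6437,-.1535,.028])
    print(tag,[(v,round(float(np.median(((P[v,c[0]:c[1]]-o)@yv)*1e3)),1),round(float(np.median(P[v,c[0]:c[1],2])*1e3-28),1)) for v in r])
E
python3 -c "
from h import *
prof('w6',r=range(180,226,3));prof('w7')"
```

```text
w6 [(180, 34.0, 21.4), (183, 32.0, 21.4), (186, 30.0, 22.0), (189, 26.5, 16.3), (192, 24.1, 15.2), (195, 21.9, 15.2), (198, 15.3, -1.0), (201, 13.2, -0.0), (204, 10.6, -0.9), (207, 12.7, 13.9), (210, 18.9, 40.6), (213, 16.9, 40.7), (216, 15.4, 42.0), (219, 13.5, 42.3), (222, 11.7, 42.9), (225, 9.7, 42.8)]
w7 [(150, 33.0, 21.4), (152, 31.6, 21.5), (154, 30.2, 21.3), (156, 28.2, 15.2), (158, 26.9, 16.0), (160, 25.5, 15.5), (162, 24.2, 16.4), (164, 22.7, 15.5), (166, 21.1, 14.3), (168, 17.3, -0.6), (170, 15.7, -0.9), (172, 14.1, -1.1), (174, 12.6, -0.9), (176, 11.1, -0.7), (178, 13.2, 18.2), (180, 13.0, 24.5), (182, 11.6, 24.0), (184, 10.8, 26.9), (186, 12.1, 38.9), (188, 11.7, 42.9), (190, 11.4, 47.0), (192, 11.1, 51.0), (194, 10.1, 52.0), (196, 8.9, 51.9), (198, 7.6, 51.6), (200, 6.5, 52.2), (202, 5.0, 51.2), (204, 3.8, 51.3), (206, 2.5, 51.1), (208, 1.4, 51.5), (210, -0.1, 51.0), (212, -1.3, 50.9), (214, -2.4, 51.4), (216, -3.5, 52.1), (218, -3.5, 55.6), (220, -3.9, 58.3), (222, -4.2, 60.9), (224, -4.6, 63.0)]
```

>>> carry_out:
  plan:
    - [-0.09,-0.29,0.05,0,1.8]
    - [-0.18,-0.57,0.1,0,1.8]
    - [-0.27,-0.86,0.15,0,1.8]
    - [-0.36,-1.15,0.2,0,1.8]
    - [-0.42,-1.34,0.2,0,1.8]
    - [-0.42,-1.34,0.2,0,1.8]

```text
clock: 14.4
position: [0.6368, -0.1788, 0.1577]
ee_rot: [2.534, 1.855, 0.007]
force: [-1.0, 6.8, 3.5]
width: 0.256
```

```bash
python3 -c "
from h import *
snap('wrist','w8');prof('w8',r=range(168,226,3))"
```

```text
w8 [(168, 10.1, 31.3), (171, 8.8, 35.6), (174, 8.7, 45.8), (177, 7.5, 49.6), (180, 6.6, 54.1), (183, 5.5, 57.9), (186, 4.0, 59.1), (189, 2.2, 58.7), (192, 0.2, 57.8), (195, -1.7, 57.3), (198, -3.5, 57.4), (201, -5.4, 57.1), (204, -7.5, 56.1), (207, -9.3, 56.3), (210, -10.0, 59.9), (213, -10.7, 63.6), (216, -11.2, 67.5), (219, -12.2, 69.7), (222, -12.7, 73.4), (225, -13.5, 75.7)]
```

The lean is now about -0.22, away from the column, but the foot's centre is level with the mouth. I'll carry the lean back into the pocket by moving +y 10 mm and down 8 mm, so that it clearly leans with the foot inside.

>>> carry_out:
  plan:
    - [0.1,0.32,0,0,1.8]
    - [0.2,0.64,0,0,1.8]
    - [0.3,0.96,0,0,1.8]
    - [0.3,0.96,-0.2,0,1.8]
    - [0.3,0.96,-0.4,0,1.8]
    - [0.3,0.96,-0.6,0,1.8]
    - [0.3,0.96,-0.8,0,1.8]
    - [0.3,0.96,-0.8,0,1.8]

```text
clock: 15.25
position: [0.6396, -0.1692, 0.1492]
ee_rot: [2.534, 1.856, 0.007]
force: [-1.3, -0.2, -3.4]
width: 0.259
```

```bash
python3 -c "
from h import *
snap('wrist','w9');prof('w9',r=range(168,226,3))"
```

```text
w9 [(168, 20.2, 23.3), (171, 18.5, 25.4), (174, 18.6, 36.9), (177, 17.5, 41.4), (180, 16.6, 46.0), (183, 15.6, 49.9), (186, 14.0, 50.3), (189, 12.1, 50.1), (192, 10.4, 50.1), (195, 8.3, 48.9), (198, 6.4, 48.4), (201, 4.7, 49.0), (204, 2.6, 48.1), (207, 0.6, 47.4), (210, -0.2, 50.9), (213, -0.8, 54.7), (216, -1.4, 58.4), (219, -2.2, 61.3), (222, -2.9, 64.2), (225, -3.5, 67.4)]
```

The block hangs free with a lean of about -0.2. Its foot is well inside the pocket, with the centre about 12 mm up and the lower edge about 8 mm up. To bring it upright I'll push the foot's +y edge against the +y pocket wall and raise slightly.

>>> carry_out:
  plan:
    - [0.1,0.32,0,0,1.8]
    - [0.2,0.64,0,0,1.8]
    - [0.28,0.9,0.05,0,1.8]
    - [0.36,1.15,0.1,0,1.8]
    - [0.44,1.43,0.17,0,1.8]
    - [0.53,1.72,0.25,0,1.8]
    - [0.62,2.0,0.32,0,1.8]
    - [0.71,2.3,0.4,0,1.8]
    - [0.74,2.4,0.4,0,1.8]
    - [0.74,2.4,0.4,0,1.8]

```text
clock: 16.3
position: [0.6463, -0.1476, 0.1538]
ee_rot: [2.534, 1.852, 0.002]
force: [-4.0, -6.9, 2.8]
width: 0.257
```

```bash
python3 -c "
from h import *
snap('wrist','w10');prof('w10',r=range(168,226,3))"
```

```text
w10 [(168, 41.4, 21.7), (171, 39.2, 21.1), (174, 37.2, 21.2), (177, 35.0, 20.7), (180, 32.9, 21.0), (183, 30.8, 20.8), (186, 29.1, 22.6), (189, 27.4, 24.4), (192, 29.3, 40.9), (195, 29.3, 48.2), (198, 27.8, 49.9), (201, 25.9, 49.6), (204, 24.2, 50.2), (207, 22.2, 49.9), (210, 20.3, 49.8), (213, 18.4, 49.7), (216, 16.6, 50.0), (219, 14.8, 50.5), (222, 14.2, 54.1), (225, 14.5, 60.1)]
```

It's upright now, with the foot's top flat and its bottom about 6 mm below the bed. I'll centre it over the pocket and lift it about 15 mm clear.

>>> carry_out:
  plan:
    - [-0.1,-0.33,0,0,1.8]
    - [-0.2,-0.67,0,0,1.8]
    - [-0.2,-0.67,0.3,0,1.8]
    - [-0.2,-0.67,0.7,0,1.8]
    - [-0.2,-0.67,1.1,0,1.8]
    - [-0.2,-0.67,1.6,0,1.8]
    - [-0.2,-0.67,2.1,0,1.8]
    - [-0.2,-0.67,2.1,0,1.8]
    - [-0.2,-0.67,2.1,0,1.8]

```text
clock: 17.25
position: [0.6445, -0.1544, 0.175]
ee_rot: [2.534, 1.852, 0.002]
force: [0.3, -0.1, -3.5]
width: 0.258
```

```bash
python3 -c "
from h import *
C,im,d=snap('wrist','w11');prof('w11',r=range(168,226,3));print(arm.observe()['force'])
b=snap('side','s11')[1];t=snap('top','t11')[1]
a=cv2.resize(im[60:250,240:400],None,fx=2,fy=2);b=cv2.resize(b[80:300,230:420],None,fx=2.4,fy=2.4)
g=np.zeros((max(a.shape[0],b.shape[0]),a.shape[1]+b.shape[1],3),np.uint8);g[:a.shape[0],:a.shape[1]]=a;g[:b.shape[0],a.shape[1]:]=b
cv2.imwrite('pics/crop11.png',g[...,::-1])"
```

```text
w11 [(168, 31.0, 21.4), (171, 27.8, 15.9), (174, 25.5, 16.0), (177, 22.9, 15.1), (180, 19.9, 12.0), (183, 14.8, -0.5), (186, 21.9, 43.1), (189, 22.5, 54.3), (192, 22.5, 62.6), (195, 22.5, 70.2), (198, 20.9, 71.2), (201, 19.0, 71.0), (204, 17.2, 71.3), (207, 15.2, 70.9), (210, 13.5, 71.4), (213, 11.5, 71.3), (216, 9.7, 71.3), (219, 7.9, 71.6), (222, 7.4, 75.7), (225, 7.5, 81.1)]
[-0.10462841  0.55991079 -2.9957559 ]
```

View pics/crop11.png

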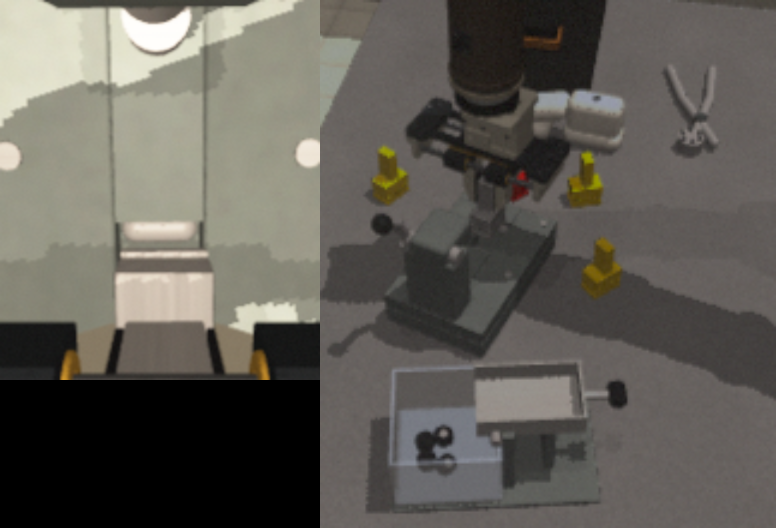

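The block hangs upright, with the foot's top flat at z 71 mm above the pocket floor, so its underside is 15 mm above the bed. It's centred over the pocket and the measured force matches its weight. The eyelets are in the bin, and the tray is level. The last and punch look undisturbed.

```bash
python3 -c "
from cell import arm
print(arm.sign_off())"
```

```text
the job is handed in; nothing more can be done
None
```

The changeover is done and handed in at about 17.4 s.

- **Tray:** I tipped it by its knob to about 1.2 rad, and all four eyelets show in the bin. I lowered it under control and let go, and it sits level and empty.
- **Rocking:** I gripped the steel block by its post, leaned it about 0.22 rad towards the column, then about 0.2 rad away from it, with the foot in the pocket. The far side came free mainly by lifting while the block still leaned towards the column. On the first lean away, the foot rode up on the spring roller until its centre was level with the bed. I then brought the leaned block back down until the foot was 8–17 mm above the pocket floor.
- **Final hold:** The block is upright to about 0.02 rad, centred over the pocket to about 1 mm, and 15 mm clear of the bed. The load on the wrist is about 3 N, matching the block's weight.
- **Forces:** The highest wrist reading at the end of a move was about 27 N.
- **Bystanders:** The last and punch look undisturbed in the final side picture. The hammer was outside that crop, but the arm never went near it.

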